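Close the leaf of the cam-cap clamping jig and pin it

TASK

The cam cap lies ready in the clamping jig. Swing the jig's leaf shut over it, so that the eye plate on its end comes between the two knuckles of the latch, and lock it: take the red-headed pin from the wooden block, thread it down through the upper knuckle, the eye and the lower knuckle, easing the leaf about until the pin drops through the hidden eye, and press it fully home, its flange flat on the upper knuckle. Work by feel with a light hand, never loading the pin with more than about 35 newtons, and leave the cap, the standing valve, the valve spring and the tin where they are.

Things in the scene. Friction and masses are not known exactly. Their poses are not given: they have to be found in the camera images.
- jig: Swing-leaf clamping jig with a dark green cast base 110 x 330 x 14 mm (x, y, z), bolted down, its long side along its own y. Origin: centre of its underside, on the bench; z up. In its frame the leaf's vertical pivot axis is at x 0, y +130 mm and the latch's hole axis at x 0, y -110 mm.
- latch_hole (a point): Centre of the mouth of the upper knuckle's hole, on its top face (84 mm above the bench); axes as the jig's. The latch is a green fork: upper knuckle 44 x 40 mm, z 56 to 84 mm, lower one 44 x 40 mm with its top at z 40 mm, on a post at the jig's -y end; open to -x, +x and +y; vertical holes 13.4 mm (upper) and 15 mm (lower) wide.
- plunger (a point): Point on the hole's axis 30 mm above the bench, in the lower knuckle, where the conical nose of a spring plunger (brass screw outside) stands 2.8 mm into the bore from the +x side. It stops a falling pin some 10 to 15 mm short of home and grips the shank: the pin must be pressed down the rest of the way with some 5 to 12 N and then stays where it is.
- gate (a joint): Leaf angle about its pivot, rad: 0 when its middle line points at the latch's hole axis, growing as it swings open to the jig's -x side (to the robot). As the eye sits off the middle, it lines up at -0.01 to -0.05. It can overrun to -0.15 and stays where it is left (0.06 N m of friction). The leaf is a grey bar 36 mm wide, z 42 to 54 mm, with a hex screw (to z 64 mm) 165 mm from the pivot.
- leaf_pivot (a point): Pivot axis at the height of the leaf's top face (54 mm); -y points along the leaf. A fixed black knob 23 mm thick stands on it 100 mm away, z 76 to 101 mm above the bench on a 10 mm stem; the eye is 240 mm away. The pivot hole is slotted: the leaf with knob and eye plate has up to 5 mm of unmeasured end play either way along y (0.4 N slides it).
- leaf_tip (a point): Point on the leaf's middle line 240 mm from the pivot, at its top face; it turns with the leaf, without the end play. Here is the steel eye plate, 72 mm wide, 216 to 252 mm from the pivot, z 42 to 54 mm. It is screwed on through an oversize slot: its 13.4 mm eye is set 3 to 12 mm off to the -x side and up to 3 mm along, unmeasured; the upper knuckle hides it once shut. Axes as leaf_pivot's.
- pin: Locking pin, 80 g: steel shank 12 mm thick and 64 mm long, its lowest 6 mm tapering to 10 mm; above it a steel flange 26 mm wide and 5 mm thick and a red round knob 21 mm thick, gripped 75 to 96 mm above the tip, flat top at 99 mm. Origin: centre of the lower tip; z up along the pin. It starts upright in the wooden block, its flange on the block's top.
- pin_flange (a point): Centre of the underside of the pin's flange, 64 mm above the tip; axes as the pin's. It meets latch_hole when the pin is fully home.
- pin_block: Light wooden block 56 x 100 x 74 mm (x, y, z) standing fast on the bench, two holes 15 mm wide and 69 mm deep in its top; the pin stands in the one at its +y side (20 mm from the middle), the other is empty. Origin: centre of its underside.
- cam_cap: Brown camshaft bearing cap 17 x 60 x 20 mm, lying loose in the jig's nest of low steel strips under the shut leaf. Origin: centre of its underside.
- valve: Engine valve, 33 mm head and 102 mm tall, standing on its head on the bench. Origin: centre of its underside.
- valve_spring: Black coil spring 29 mm wide and 46 mm tall, standing on the bench. Origin: centre of its underside.
- tin: Round tin 70 mm wide and 42 mm tall on the bench. Origin: centre of its underside.

How it is judged:
By the outcome, as a careful person would: the job done as asked, in the order asked, and still so for the second after the job is handed in, with the robot touching nothing.
It also fails if it takes over 67 s, if anything falls off the work surface, if the arm or the gripper's body presses on something with over 40 N, if the wrist force passes 120 N, or if a joint passes its speed limit or range.

ROBOT

A 7-joint arm with a two-finger parallel gripper is mounted at the origin on a cart in front of the work surface, level with it; the furniture and walls round the work are solid. World frame = base frame: x ahead of the robot, y to its left, z up, the work surface at z = 0. Lengths are in mm, angles in rad, forces in N, time in s.
With the tool pointing down it reaches from about 425 to 875 mm from the base axis. Payload 4.7 kg.
Tool frame: the origin (TCP) lies midway between the tips of the shut fingers; the grasp point (between the pads) lies 19 mm behind it; z points along the fingers, y is the line along which they close (so a half turn about z gives the same grasp; the last joint's range is limited). The gripper opens to 87 mm and grips with 3 to 60 N. Pads are 19 mm wide; open, the fingers measure 117 mm over their backs; the gripper's body (75 mm by 190 mm) begins 51 mm behind the grasp point.
Start: joints at [-1.112, 0.321, -0.07, 1.45, 0.023, 1.371, -0.057], TCP at [279.709, 586.761, 222.587] pointing down, gripper open.
Joint ranges: [-2.86, 2.86], [-0.3, 2.09], [-1.38, 1.24], [0.06, 2.45], [-1.56, 4.7], [0.09, 2.05], [-2.69, 2.69]. Speed limits (rad/s): [2.57, 2.57, 3.14, 3.14, 3.14, 3.14, 3.14].

INTERFACE

Orientations are given as [roll, pitch, yaw] about the fixed x, y, z axes, in that order (R = Rz(yaw) Ry(pitch) Rx(roll)).
In Python, from cell import robot gives the robot as it stands. The module is installed in compiled form; this text tells all that it offers.
- The arm moves only by the shell command python3 -m handwheel 'ROWS' [OPENING] [FORCE]. ROWS is text: rows parted by semicolons, each of 6 numbers parted by spaces: the shift along the tool's x, y, z in cm, then the turn, a rotation vector about the tool's x, y, z in degrees. In form: tx ty tz ax ay az; .... A call has 1 to 10 rows; each row is the pose to reach, as a shift and turn from the pose commanded when the call began, along the tool's axes at that moment; what a row does not reach only later rows make up. A row lasts 1/10 s, in which the tool goes at most 50 mm and 8.59 degrees, less where a joint would pass 70% of its speed; a pose out of reach is approached as far as the arm can. A call with a gripper value outside its range is refused whole. OPENING is the gripper's target within -1 to 1 (fully open at 1, half-way at 0, shut at -1), set as the call begins (- or left out, the last holds). The fingers move at their own pace and stop on an object; FORCE is the grip in N (left out, the last holds). Time passes only in rows, so rows that repeat a pose let the fingers close. It gives the time, the measured TCP pose, the force, the opening and the grip force at its end, in the units of the state.
- robot.read_state(): the state, without advancing time (a new reading comes with each control period).
- robot.camera(name): name is "scene" or "top"; returns (picture, depth): 400x640x3 uint8, blue, green, red; 400x640 float32, mm along the optical axis (not along the pixel's ray), 0 where there is no reading.
- robot.camera_params(name): a dict with "fx", "fy", "cx", "cy" (pixels), "rvec" (rotation vector, rad) and "tvec" (3), from world to camera coordinates, as OpenCV has them. Camera axes: x right, y down, z forward; pixel columns grow to the right and rows downward; lengths in mm; the calibration is good to about 2 mm. A picture is of the moment at which its call begins. camera_params takes no time and is no camera call.
- robot.hand_in(): hands the job in; it is judged then, once.
The state is a dict: "time_s": time; "qpos": joint angles; "joint_velocities": joint speeds; "effort": joint torques, N m; "tcp_pos": TCP position; "tcp_rot": TCP orientation; "contact_force": force on the tool from outside, world axes, zero at the start; "torque": the same for the moment, N m; "opening": finger opening in mm; "gripper_force": force on a finger pad.
Only numpy, scipy, OpenCV 4.12 (cv2) and the standard library are available. Lean on these libraries where they do the work, as an engineer would, in place of code of your own. Each camera call takes 0.05 s, during which the arm holds its last target. There are 200 camera calls.

## Working session

There is one attempt and no reset: what is moved stays moved. The work goes in short steps, Python scripts to look and compute and a shell command to move; the robot and the scene stay as the last step left them, time stands still between calls to the robot, and variables do not carry over. Pictures are saved under pics/ and viewed, at most 10 in all, crops included, and the job is handed in when it is done.

```bash
mkdir -p pics; cat > h.py <<'E'
import numpy as np, cv2
from cell import robot
from scipy.spatial.transform import Rotation as R
def cam(n):
    p=robot.camera_params(n); Rm=cv2.Rodrigues(np.array(p['rvec'],float))[0]; t=np.array(p['tvec'],float).ravel()
    return p,Rm,t
def ray(n,u,v,z):
    p,Rm,t=cam(n); d=Rm.T@np.array([(u-p['cx'])/p['fx'],(v-p['cy'])/p['fy'],1]); c=-Rm.T@t
    return c+d*(z-c[2])/d[2]
def cloud(n,depth):
    p,Rm,t=cam(n); v,u=np.mgrid[:400,:640]
    P=np.stack([(u-p['cx'])/p['fx']*depth,(v-p['cy'])/p['fy']*depth,depth],-1)
    return (P-t)@Rm
def st():
    s=robot.read_state(); print({k:np.round(s[k],3).tolist() for k in ('time_s','tcp_pos','tcp_rot','contact_force','opening','gripper_force')}); return s
def delta(target):
    s=robot.read_state(); return R.from_euler('xyz',s['tcp_rot']).as_matrix().T@(np.array(target)-np.array(s['tcp_pos']))/10
E
python3 - <<'E'
from h import *
for n in('scene','top'):
    im,d=robot.camera(n); cv2.imwrite(f'pics/{n}0.png',im); np.save(f'{n}0.npy',d)
    p,Rm,t=cam(n); print(n,p['fx'],-Rm.T@t,Rm[2])
st()
E
```

```text
scene 402.28656008654883 [-199.6790742   410.12262068  688.74149592] [ 0.71952877 -0.36269632 -0.59222439]
top 380.14942042274055 [ 418.67126033   32.70244489 1233.35592674] [ 0.11395125  0.01082925 -0.99342732]
{'time_s': 0.1, 'tcp_pos': [279.522, 586.293, 221.577], 'tcp_rot': [-3.14, 0.0, 2.697], 'contact_force': [-0.262, -0.645, 0.004], 'opening': 87.145, 'gripper_force': 0.0}
```

View pics/top0.png

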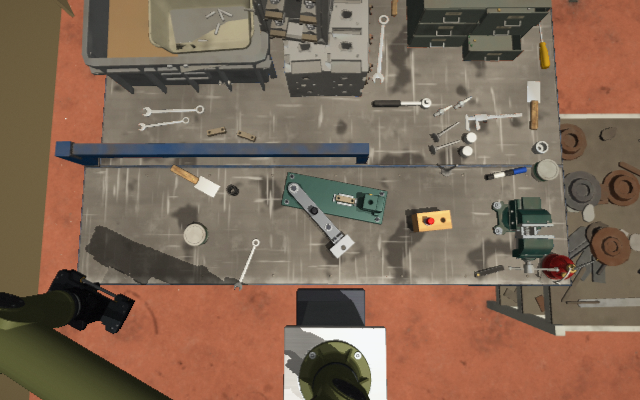

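View pics/scene0.png

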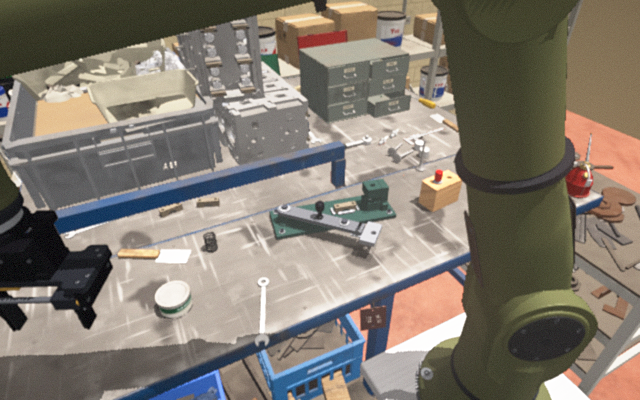

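The top view shows the jig from pivot (293,188) to latch (372,203), the open leaf's eye plate at (342,245), the pin in its block at (430,221), the tin at (195,234) and the spring at (232,190). I'll enlarge the jig area.

```bash
python3 - <<'E'
from h import *
im=cv2.imread('pics/top0.png'); d=np.load('top0.npy')
cv2.imwrite('pics/c1.png',cv2.resize(im[160:270,270:470],None,fx=4,fy=4,interpolation=cv2.INTER_CUBIC))
P=cloud('top',d)
hsv=cv2.cvtColor(im,cv2.COLOR_BGR2HSV)
sub=np.zeros(im.shape[:2],bool); sub[165:270,275:470]=1
red=sub&((hsv[...,0]<6)|(hsv[...,0]>174))&(hsv[...,1]>170)&(hsv[...,2]>90)
v,u=np.nonzero(red);print('red',len(u),u.mean(),v.mean(),ray('top',u.mean(),v.mean(),76+8), P[red].mean(0),P[red][:,2].max())
g=sub&(hsv[...,0]>60)&(hsv[...,0]<95)&(hsv[...,1]>60)
n,l,s,c=cv2.connectedComponentsWithStats(g.astype(np.uint8))
for i in range(1,n):
    if s[i,4]>100:
        q=P[l==i]; print('green',s[i],q[:,2].min(),q[:,2].max())
        top=(l==i)&(P[...,2]>76)&(P[...,2]<95); print('latchtop',top.sum(),P[top].mean(0),P[top].min(0),P[top].max(0))
        b=(l==i)&(P[...,2]>5)&(P[...,2]<24); print(cv2.minAreaRect(P[b][:,:2].astype(np.float32)))
m=sub&(P[...,2]>85); n,l,s,c=cv2.connectedComponentsWithStats(m.astype(np.uint8))
for i in range(1,n):
    if s[i,4]>2: print('high',s[i],c[i],P[l==i].mean(0),P[l==i][:,2].max())
m=sub&(P[...,2]>68)&(P[...,2]<82); n,l,s,c=cv2.connectedComponentsWithStats(m.astype(np.uint8))
for i in range(1,n):
    if s[i,4]>20: print('mid',s[i],P[l==i].mean(0),cv2.minAreaRect(P[l==i][:,:2].astype(np.float32)))
for u,v,z in((293.5,188,54),(342,245,54),(232,190,46),(195,234,42)): print(u,v,ray('top',u,v,z))
E
```

```text
red 37 430.13513513513516 220.59459459459458 [ 480.53046455 -287.49097051   84.        ] [ 479.2001654  -280.61018824  108.68201219] 113.90787114246021
green [ 282  173  104   45 2085] 6.490133877402956 1233.3559267436456
latchtop 204 [ 538.82799123 -115.56980883   83.98176684] [ 509.58691192 -147.4268833    76.79649481] [561.49510589 -83.59843094  89.8427833 ]
((558.705078125, 0.75616455078125), (326.8945007324219, 108.07933044433594), 78.67671966552734)
high [454 165   4   2   7] [455.28571429 165.42857143] [ 646.95788097 -365.70463797   95.6702203 ] 100.91810565398657
high [363 196   9  13  45] [366.77777778 202.97777778] [531.51984462 -94.51600055 112.22136427] 1233.3559267436456
high [380 197   4   4   6] [381.66666667 199.        ] [ 545.85477735 -142.49558211   86.77694052] 88.99930755720145
high [375 199   3   1   3] [376. 199.] [ 545.95389595 -125.45408001   86.04090155] 86.87412569229994
high [372 201  11   9  29] [377.86206897 204.5862069 ] [ 528.90358485 -130.73800979   86.44593515] 90.3617731533971
high [311 207   7   8  44] [313.88636364 210.20454545] [510.94353875  62.49090163  99.54510056] 105.40345503030045
high [426 217   8   8  49] [429.40816327 220.69387755] [ 479.0646666  -279.27909047  105.667845  ] 113.90787114246021
mid [416 210  36  22 550] [ 482.00272651 -301.59488689   74.13557708] ((482.0182189941406, -301.60162353515625), (55.9296875, 101.18633270263672), 5.9735846519470215)
293.5 188 [584.49440726 127.72799943  54.        ]
342 245 [407.22206939 -23.02886911  54.        ]
232 190 [579.52611199 322.78069765  46.        ]
195 234 [441.21332306 436.25438444  42.        ]
```

View pics/c1.png

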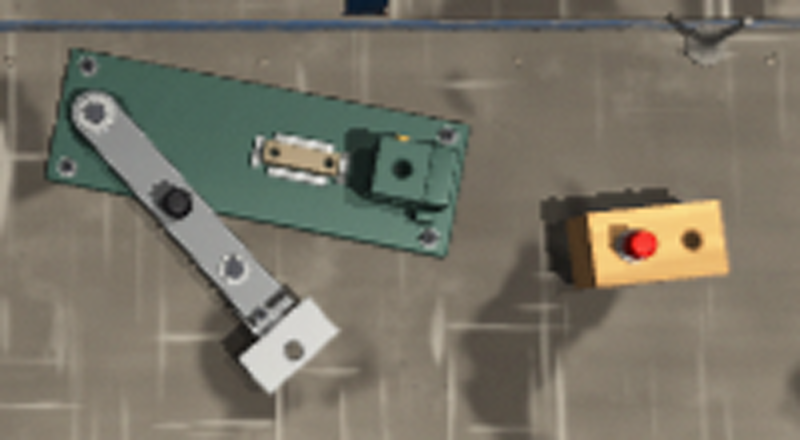

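The crop shows the latch hole at (402,168), the pivot at (95,111), the knob at (177,203), the hex at (234,267), the eye at (293,350) and the pin's red head at (641,243). The eye is visible while the leaf is open, so I can measure its offset now.

```bash
python3 - <<'E'
from h import *
im=cv2.imread('pics/top0.png'); g=cv2.cvtColor(im,cv2.COLOR_BGR2GRAY)
def R4(x,y,z): return ray('top',270+(x+.5)/4-.5,160+(y+.5)/4-.5,z)
def blob(x,y,r,thr,dark=True):
    u,v=270+x/4,160+y/4; v0,u0=int(v-r),int(u-r); w=cv2.resize(g[v0:int(v+r)+1,u0:int(u+r)+1],None,fx=8,fy=8,interpolation=cv2.INTER_CUBIC)
    m=(w<thr if dark else w>thr).astype(np.uint8); n,l,s,c=cv2.connectedComponentsWithStats(m)
    i=1+np.argmax(s[1:,4]); a=c[i]; return u0+(a[0]+.5)/8-.5, v0+(a[1]+.5)/8-.5, s[i,4]/64
for nm,x,y,r,t,dk in(('hole',402,168,3,55,1),('eye',293,350,3,140,1),('plate',291,347,14,165,0)):
    u,v,a=blob(x,y,r,t,dk); print(nm,u,v,a)
print('hole manual',R4(402,168,84),'knob top',R4(177,198,101),'hex',R4(234,265,64),'pivot',R4(95,111,58),'eye',R4(293,350,54))
# base corners bolts
piv=np.array([584.3,128.0]); 
for nm,p in(('knob',R4(177,203,88)),('hex',R4(234,267,62)),('eye',R4(293,350,53))):
    d=p[:2]-piv; print(nm,p,np.hypot(*d),np.degrees(np.arctan2(d[1],d[0])))
# plate polygon
w=im[225:265,325:362]; hsv=cv2.cvtColor(cv2.resize(w,None,fx=8,fy=8,interpolation=cv2.INTER_CUBIC),cv2.COLOR_BGR2HSV)
m=((hsv[...,2]>165)&(hsv[...,1]<40)).astype(np.uint8)
m=cv2.morphologyEx(m,cv2.MORPH_CLOSE,np.ones((25,25))); n,l,s,c=cv2.connectedComponentsWithStats(m); i=1+np.argmax(s[1:,4])
ys,xs=np.nonzero(l==i); q=np.array([ray('top',325+(x+.5)/8-.5,225+(y+.5)/8-.5,54)[:2] for x,y in zip(xs,ys)],np.float32)
print('plate',cv2.minAreaRect(q))
u,v=430.1,220.6; print('pin top',ray('top',u,v,105))
E
```

```text
hole 370.26924097664545 201.84912420382165 14.71875
eye 342.9942535545024 247.23240521327014 16.484375
plate 341.88645094106755 245.7571544276458 253.203125
hole manual [ 538.18406435 -107.7966077    84.        ] knob top [514.06252384  62.49379565 101.        ] hex [465.56908858  19.62331782  64.        ] pivot [585.90384172 127.81218893  58.        ] eye [400.73810615 -25.67498379  54.        ]
knob [511.36881918  62.82894915  88.        ] 97.80707032582963 -138.21613645807815
hex [464.11513768  19.60472107  62.        ] 161.84541274317274 -137.95255454286433
eye [400.72290026 -25.72448321  53.        ] 239.44053183539248 -140.05774050268363Traceback (most recent call last):
  File "<stdin>", line 19, in <module>
  File "h.py", line 8, in ray
    p,Rm,t=cam(n); d=Rm.T@np.array([(u-p['cx'])/p['fx'],(v-p['cy'])/p['fy'],1]); c=-Rm.T@t
           ~~~^^^
  File "h.py", line 5, in cam
    p=robot.camera_params(n); Rm=cv2.Rodrigues(np.array(p['rvec'],float))[0]; t=np.array(p['tvec'],float).ravel()
ValueError: time passes only in moves, steps and waits
```

```bash
python3 -m handwheel '-22 -19 0 0 0 40;-43.5 -37.3 6 0 0 110;-43.5 -37.3 6 0 0 110;-43.5 -37.3 6 0 0 110;-43.5 -37.3 6 0 0 110;-43.5 -37.3 6 0 0 110;-43.5 -37.3 6 0 0 110;-43.5 -37.3 6 0 0 110;-43.5 -37.3 6 0 0 110;-43.5 -37.3 6 0 0 110' 0.3 15
python3 - <<'E'
from h import *
s=st(); print(delta([511.5,62.7,130]))
E
```

```text
time_s: 1.1
tcp_pos: [481.3, 130.4, 171.0]
tcp_rot: [-3.142, -0.0, 1.191]
contact_force: [1.5, 1.4, -0.0]
opening: 56.4
gripper_force: 0.0
{'time_s': 1.1, 'tcp_pos': [481.311, 130.351, 170.964], 'tcp_rot': [-3.142, -0.0, 1.191], 'contact_force': [1.536, 1.416, -0.044], 'opening': 56.449, 'gripper_force': 0.0}
[-5.16420345  5.31312401  4.094208  ]
```

```bash
python3 -m handwheel '-3 3 2 0 0 8;-5.2 5.3 4 0 0 16;-5.2 5.3 4 0 0 26;-5.2 5.3 4 0 0 26;-5.2 5.3 4 0 0 26;-5.2 5.3 4 0 0 26' 
python3 - <<'E'
from h import *
s=st(); print(delta([511.5,62.7,69]))
for n in('scene','top'):
    im,d=robot.camera(n); cv2.imwrite(f'pics/{n}1.png',im)
a=cv2.imread('pics/top1.png')[160:270,270:470]; b=cv2.imread('pics/scene1.png')[140:290,230:430]
cv2.imwrite('pics/c2.png',np.vstack([cv2.resize(a,(546,300),interpolation=cv2.INTER_CUBIC),cv2.resize(b,(546,300))[:300]]))
E
```

```text
time_s: 1.7
tcp_pos: [511.4, 65.8, 131.7]
tcp_rot: [-3.142, -0.001, 0.747]
contact_force: [-0.2, 0.0, -0.3]
opening: 56.6
gripper_force: 0.0
{'time_s': 1.7, 'tcp_pos': [511.442, 65.754, 131.655], 'tcp_rot': [-3.142, -0.001, 0.747], 'contact_force': [-0.181, 0.005, -0.251], 'opening': 56.559, 'gripper_force': 0.0}
[-0.20861073  0.22808932  6.26536747]
```

View pics/c2.png

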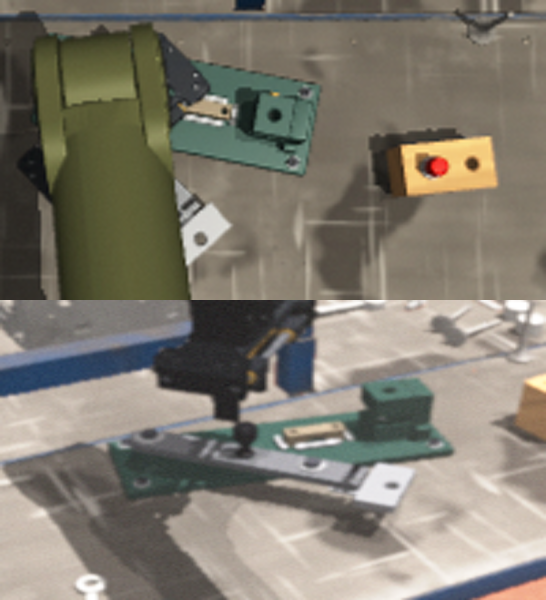

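The arm is above the knob (scene crop (245,435)) with nothing under the fingers, so I'll descend and grip.

```bash
python3 -m handwheel '-.2 .2 3 0 0 0;-.2 .2 6.2 0 0 0;-.2 .2 6.2 0 0 0;-.2 .2 6.2 0 0 0;-.2 .2 6.2 0 0 0'
python3 -m handwheel '0 0 0 0 0 0;0 0 0 0 0 0;0 0 0 0 0 0;0 0 0 0 0 0;0 0 0 0 0 0;0 0 0 0 0 0' -0.8 12
python3 -c "
from h import *
s=st();c=np.array(s['tcp_pos'][:2])-[584.3,128.];print(np.hypot(*c),np.degrees(np.arctan2(c[1],c[0])))"
```

```text
time_s: 2.3
tcp_pos: [512.6, 62.2, 71.0]
tcp_rot: [3.14, -0.003, 0.744]
contact_force: [-0.3, 0.3, 0.4]
opening: 56.8
gripper_force: 0.0
time_s: 2.9
tcp_pos: [511.2, 61.8, 69.3]
tcp_rot: [-3.141, 0.0, 0.743]
contact_force: [-0.9, 0.3, 0.7]
opening: 21.8
gripper_force: 12.0
{'time_s': 2.9, 'tcp_pos': [511.24, 61.773, 69.319], 'tcp_rot': [-3.141, 0.0, 0.743], 'contact_force': [-0.897, 0.302, 0.741], 'opening': 21.824, 'gripper_force': 11.996}
98.60917946345612 -137.80810414775576
```

```bash
python3 -m handwheel '.014 .52 0 0 0 -3;.085 1.29 0 0 0 -7.5;.21 2.05 0 0 0 -12;.39 2.77 0 0 0 -16.3;.63 3.5 0 0 0 -20.8;.92 4.19 0 0 0 -25.1;1.29 4.94 0 0 0 -30;1.43 5.19 0 0 0 -31.7;1.43 5.19 0 0 0 -31.7'
python3 - <<'E'
from h import *
s=st();c=np.array(s['tcp_pos'][:2])-[584.3,128.];print(np.hypot(*c),np.degrees(np.arctan2(c[1],c[0])))
for n in('scene','top'):
    im,d=robot.camera(n); cv2.imwrite(f'pics/{n}2.png',im)
a=cv2.imread('pics/top2.png')[180:240,330:410]; b=cv2.imread('pics/scene2.png')[160:250,260:410]
cv2.imwrite('pics/c3.png',np.hstack([cv2.resize(a,(400,300),interpolation=cv2.INTER_CUBIC),cv2.resize(b,(400,300),interpolation=cv2.INTER_CUBIC)]))
E
```

```text
time_s: 3.8
tcp_pos: [557.3, 33.0, 69.3]
tcp_rot: [3.141, 0.0, 1.296]
contact_force: [-0.2, 0.5, 0.9]
opening: 22.2
gripper_force: 12.0
{'time_s': 3.8, 'tcp_pos': [557.304, 32.998, 69.311], 'tcp_rot': [3.141, 0.0, 1.296], 'contact_force': [-0.175, 0.469, 0.94], 'opening': 22.248, 'gripper_force': 11.994}
98.76325967187688 -105.86325726775527
```

View pics/c3.png

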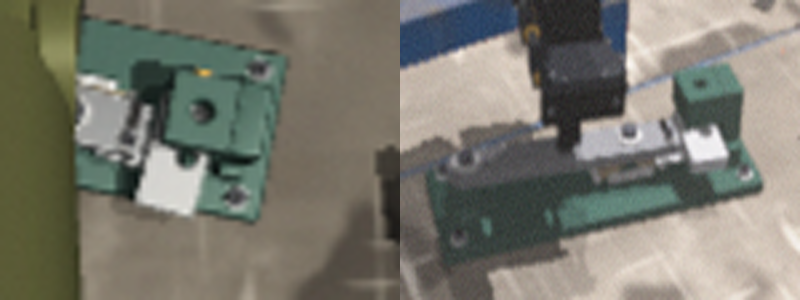

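The leaf is nearly shut. The eye still shows beside the knuckle, at (187,158) in the top crop and (705,133) in the scene crop, with the hole at (700,84). I'll compare polar coordinates.

```bash
python3 - <<'E'
from h import *
piv=np.array([584.3,128.])
def pol(nm,p): d=p[:2]-piv; print(nm,p.round(1),round(np.hypot(*d),1),round(np.degrees(np.arctan2(d[1],d[0])),2))
g=cv2.cvtColor(cv2.imread('pics/scene2.png'),cv2.COLOR_BGR2GRAY)
g0=cv2.cvtColor(cv2.imread('pics/scene0.png'),cv2.COLOR_BGR2GRAY)
def dark(g,u,v,r=3,bg=None):
    w=g[v-r:v+r+1,u-r:u+r+1].astype(float); k=np.clip(np.median(w)*.85-w,0,None); yy,xx=np.mgrid[-r:r+1,-r:r+1]; print(w.astype(int)[r-2:r+3]); return u+(k*xx).sum()/k.sum(), v+(k*yy).sum()/k.sum()
for nm,gg,u,v,z in(('eye',g,374,200,54),('hole',g,372,185,84),('eye0',g0,374,233,54)):
    a=dark(gg,u,v); print(a); pol(nm,ray('scene',*a,z-1))
pol('top eye',ray('top',330+187.5/5-.5,180+158.5/5-.5,53)); pol('top hole',ray('top',370.2,201.75,83))
E
```

```text
[[113 100  96  96 113 156 202]
 [182 143 112 108 113 147 211]
 [234 192 160 145 146 177 228]
 [237 226 218 205 211 225 236]
 [235 239 239 236 235 238 238]]
(np.float64(373.4947288521548), np.float64(197.85982963650164))
eye [ 520.1 -105.7   53. ] 242.3 -105.37
[[123 114 115 107 110 111 122]
 [114  92  89  77  77  94 110]
 [116  94  77  67  73  88 110]
 [120 110 102  95 101 104 123]
 [125 123 123 117 123 122 124]]
(np.float64(372.1403919274642), np.float64(184.62679145949107))
hole [ 538.8 -110.9   83. ] 243.2 -100.77
[[193 166 150 158 183 222 235]
 [164 123 107 102 141 202 232]
 [170 133 113 105 144 207 228]
 [213 191 177 174 194 228 230]
 [232 234 234 231 235 234 212]]
(np.float64(373.2752441613588), np.float64(232.3283227176221))
eye0 [401.  -28.5  53. ] 241.1 -139.5
top eye [ 511.5 -101.4   53. ] 240.7 -107.61
top hole [ 537.9 -108.1   83. ] 240.7 -101.12
```

```bash
python3 -m handwheel '.03 .4 0 0 0 -2.3;.02 .8 0 0 0 -4.6;-.02 1.19 0 0 0 -6.9;-.02 1.19 0 0 0 -6.9;-.02 1.19 0 0 0 -6.9'
python3 - <<'E'
from h import *
s=st();c=np.array(s['tcp_pos'][:2])-[584.3,128.];print(np.hypot(*c),np.degrees(np.arctan2(c[1],c[0])))
for n in('scene','top'):
    im,d=robot.camera(n); cv2.imwrite(f'pics/{n}3.png',im)
a=cv2.imread('pics/top3.png')[180:240,330:410]; b=cv2.imread('pics/scene3.png')[160:220,340:420]
cv2.imwrite('pics/c4.png',np.hstack([cv2.resize(a,(400,300),interpolation=cv2.INTER_CUBIC),cv2.resize(b,(400,300),interpolation=cv2.INTER_CUBIC)]))
E
```

```text
time_s: 4.4
tcp_pos: [568.2, 29.8, 69.3]
tcp_rot: [3.142, -0.0, 1.416]
contact_force: [1.0, 1.0, 1.4]
opening: 22.2
gripper_force: 12.0
{'time_s': 4.4, 'tcp_pos': [568.234, 29.846, 69.32], 'tcp_rot': [3.142, -0.0, 1.416], 'contact_force': [1.006, 0.981, 1.414], 'opening': 22.202, 'gripper_force': 11.995}
99.45999352391007 -99.2956751512109
```

View pics/c4.png

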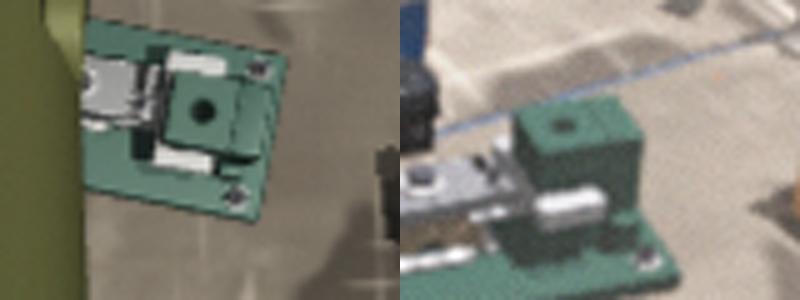

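Shut: the plate sticks out evenly on both sides of the knuckle. I'll release the knob, lift and go to the pin.

```bash
python3 -m handwheel '0 0 0 0 0 0;0 0 0 0 0 0;0 0 0 0 0 0;0 0 -3 0 0 0;0 0 -7.5 0 0 0;0 0 -7.5 0 0 0' 0 12
python3 - <<'E'
from h import *
s=st()
im=cv2.imread('pics/top0.png');hsv=cv2.cvtColor(im,cv2.COLOR_BGR2HSV)
sub=np.zeros(im.shape[:2],bool); sub[210:232,415:455]=1
red=sub&((hsv[...,0]<6)|(hsv[...,0]>174))&(hsv[...,1]>150)&(hsv[...,2]>60)
v,u=np.nonzero(red);print(len(u),u.mean(),v.mean()); t=ray('top',u.mean(),v.mean(),106);print(t)
print(delta([480,-282,150]))
E
```

```text
time_s: 5.1
tcp_pos: [572.5, 29.8, 150.4]
tcp_rot: [3.131, -0.004, 1.416]
contact_force: [1.6, 0.9, 0.3]
opening: 42.9
gripper_force: 0.0
{'time_s': 5.1, 'tcp_pos': [572.464, 29.814, 150.383], 'tcp_rot': [3.131, -0.004, 1.416], 'contact_force': [1.569, 0.897, 0.299], 'opening': 42.924, 'gripper_force': 0.0}
43 429.6279069767442 220.67441860465115
[ 479.11138191 -279.85996785  106.        ]
[-32.23341427  -4.33219359  -0.12284243]
```

```bash
python3 -m handwheel '-5 -.7 0 0 0 0;-10 -1.4 0 0 0 0;-15 -2.1 0 0 0 0;-20 -2.8 0 0 0 0;-25 -3.5 0 0 0 0;-29 -4 0 0 0 0;-32.1 -4.3 0 0 0 0;-32.1 -4.3 0 0 0 0;-32.1 -4.3 0 0 0 0'
python3 - <<'E'
from h import *
s=st(); print(delta([479.7,-281,81]))
for n in('scene','top'):
    im,d=robot.camera(n); cv2.imwrite(f'pics/{n}4.png',im)
a=cv2.imread('pics/top4.png')[170:250,280:440]; b=cv2.imread('pics/scene4.png')[150:250,270:470]
cv2.imwrite('pics/c5.png',np.vstack([cv2.resize(a,(600,300),interpolation=cv2.INTER_CUBIC),cv2.resize(b,(600,300),interpolation=cv2.INTER_CUBIC)]))
E
```

```text
time_s: 6.0
tcp_pos: [476.2, -281.2, 144.0]
tcp_rot: [-3.141, -0.0, 1.415]
contact_force: [1.6, 1.0, -1.0]
opening: 43.9
gripper_force: 0.0
{'time_s': 6.0, 'tcp_pos': [476.243, -281.249, 144.009], 'tcp_rot': [-3.141, -0.0, 1.415], 'contact_force': [1.633, 0.988, -0.984], 'opening': 43.902, 'gripper_force': 0.0}
[0.07556042 0.33845318 6.30092635]
```

View pics/c5.png

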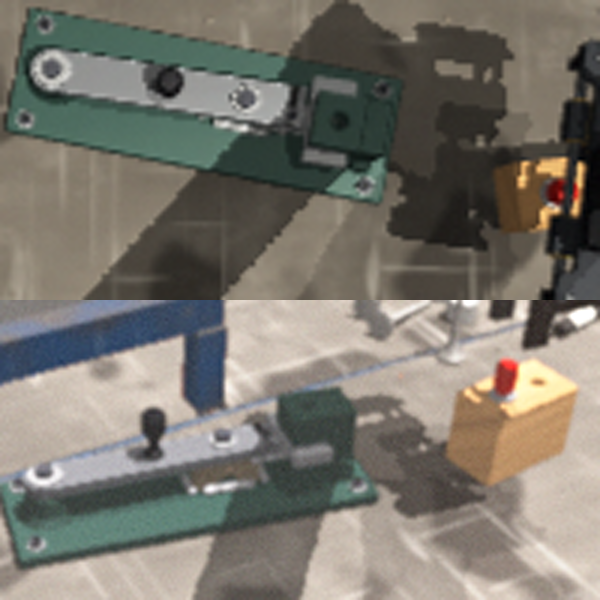

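The leaf stays shut (knob at top crop (168,80), hex (243,98)) and the pin stands upright. I'll descend on the pin and grip it.

```bash
python3 -m handwheel '.08 .34 3 0 0 0;.08 .34 5.5 0 0 0;.08 .34 6.3 0 0 0;.08 .34 6.3 0 0 0'
python3 -m handwheel '0 0 0 0 0 0;0 0 0 0 0 0;0 0 0 0 0 0;0 0 0 0 0 0;0 0 0 0 0 0;0 0 0 0 0 0' -0.9 15
python3 - <<'E'
from h import *
s=st()
piv=np.array([584.3,128.])
for nm,x,y,z in(('knob',168,80,88),('hex',243,98,62),('hole',340.5,120.5,83),('pivot',52,69,58)):
    p=ray('top',280+(x+.5)/3.75-.5,170+(y+.5)/3.75-.5,z); d=p[:2]-piv; print(nm,p.round(1),np.hypot(*d).round(1),np.degrees(np.arctan2(d[1],d[0])).round(2))
E
```

```text
time_s: 6.5
tcp_pos: [479.7, -278.9, 80.1]
tcp_rot: [-3.139, -0.001, 1.419]
contact_force: [-0.4, -0.4, -0.5]
opening: 43.5
gripper_force: 0.0
time_s: 7.1
tcp_pos: [480.5, -280.8, 82.1]
tcp_rot: [3.14, -0.0, 1.417]
contact_force: [-1.1, 0.6, 5.8]
opening: 20.4
gripper_force: 15.0
{'time_s': 7.1, 'tcp_pos': [480.454, -280.789, 82.069], 'tcp_rot': [3.14, -0.0, 1.417], 'contact_force': [-1.117, 0.578, 5.777], 'opening': 20.364, 'gripper_force': 15.001}
knob [570.5  30.8  88. ] 98.1 -98.1
hex [558.8 -31.2  62. ] 161.2 -99.09
hole [ 537.9 -108.8   83. ] 241.4 -101.09
pivot [583.8 127.4  58. ] 0.8 -128.48
```

```bash
python3 -m handwheel '0 0 -3 0 0 0;0 0 -7 0 0 0;0 0 -9.8 0 0 0;4 .6 -9.8 0 0 0;9 1.5 -9.8 0 0 0;13 2.3 -9.8 0 0 0;16 2.8 -9.8 0 0 0;17.9 3.1 -9.8 0 0 0;17.9 3.1 -9.8 0 0 0;17.9 3.1 -9.8 0 0 0'
python3 - <<'E'
from h import *
for n in('scene','top'):
    im,d=robot.camera(n); cv2.imwrite(f'pics/{n}5.png',im)
s=st(); print(delta([538.3,-108.3,160]))
a=cv2.imread('pics/top5.png')[170:230,330:410]; b=cv2.imread('pics/scene5.png')[130:220,330:450]
cv2.imwrite('pics/c6.png',np.hstack([cv2.resize(a,(400,300),interpolation=cv2.INTER_CUBIC),cv2.resize(b,(400,300),interpolation=cv2.INTER_CUBIC)]))
E
```

```text
time_s: 8.1
tcp_pos: [537.8, -109.0, 178.9]
tcp_rot: [-3.141, 0.001, 1.417]
contact_force: [-0.2, -0.6, -1.0]
opening: 20.2
gripper_force: 15.0
{'time_s': 8.2, 'tcp_pos': [537.613, -110.336, 179.148], 'tcp_rot': [-3.141, 0.001, 1.414], 'contact_force': [0.049, -0.178, -0.889], 'opening': 20.526, 'gripper_force': 15.0}
[0.21323819 0.03652576 1.91462914]
```

View pics/c6.png

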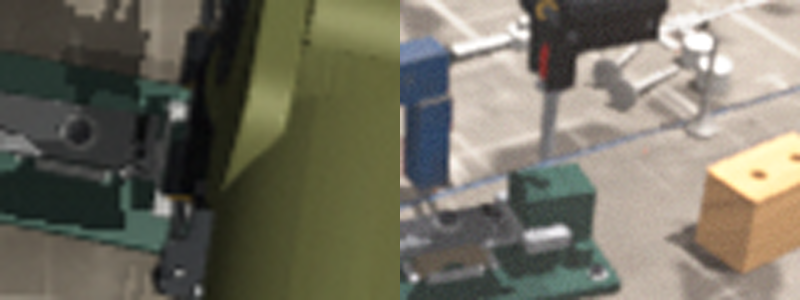

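The pin hangs upright over the latch. Descending by feel.

```bash
python3 -m handwheel '.1 0 1 0 0 0;.15 0 1.9 0 0 0;.15 0 1.9 0 0 0;.15 0 1.9 0 0 0'
python3 -c "
from h import *
for i in range(1): st()"
python3 -m handwheel '0 0 .3 0 0 0;0 0 .5 0 0 0;0 0 .7 0 0 0;0 0 .8 0 0 0;0 0 .8 0 0 0'

```

```text
time_s: 8.6
tcp_pos: [538.0, -107.2, 159.7]
tcp_rot: [-3.141, 0.0, 1.416]
contact_force: [0.4, -0.1, -0.2]
opening: 20.6
gripper_force: 15.0
{'time_s': 8.6, 'tcp_pos': [537.97, -107.205, 159.665], 'tcp_rot': [-3.141, 0.0, 1.416], 'contact_force': [0.369, -0.131, -0.23], 'opening': 20.601, 'gripper_force': 15.0}
time_s: 9.1
tcp_pos: [538.3, -106.9, 152.0]
tcp_rot: [-3.141, -0.0, 1.417]
contact_force: [-0.3, -0.0, -1.8]
opening: 20.3
gripper_force: 15.0
```

```bash
python3 -m handwheel '0 0 .3 0 0 0;0 0 .6 0 0 0;0 0 .8 0 0 0;0 0 .8 0 0 0'
python3 -m handwheel '0 0 .3 0 0 0;0 0 .6 0 0 0;0 0 .9 0 0 0;0 0 1.1 0 0 0;0 0 1.1 0 0 0'

```

```text
time_s: 9.5
tcp_pos: [538.2, -107.0, 143.8]
tcp_rot: [-3.141, 0.0, 1.417]
contact_force: [0.3, 0.5, -1.7]
opening: 20.7
gripper_force: 15.0
time_s: 10.0
tcp_pos: [538.3, -107.0, 132.8]
tcp_rot: [-3.141, 0.0, 1.417]
contact_force: [0.5, -0.1, -1.9]
opening: 20.4
gripper_force: 15.0
```

```bash
python3 -m handwheel '0 0 .3 0 0 0;0 0 .5 0 0 0;0 0 .7 0 0 0;0 0 .8 0 0 0;0 0 .8 0 0 0'
python3 -m handwheel '0 0 .1 0 0 0;0 0 .2 0 0 0;0 0 .3 0 0 0;0 0 .3 0 0 0'
```

```text
time_s: 10.5
tcp_pos: [538.3, -106.9, 125.1]
tcp_rot: [-3.141, -0.0, 1.417]
contact_force: [-0.0, 0.3, -1.0]
opening: 20.6
gripper_force: 15.0
time_s: 10.9
tcp_pos: [538.4, -106.9, 122.2]
tcp_rot: [3.142, -0.0, 1.417]
contact_force: [-1.0, 0.3, -0.7]
opening: 20.5
gripper_force: 15.0
```

The tip is at z≈50, below the plate's top face, with almost no force, so it has entered the eye. Continuing.

```bash
python3 -m handwheel '0 0 .2 0 0 0;0 0 .4 0 0 0;0 0 .6 0 0 0;0 0 .6 0 0 0'
python3 -m handwheel '0 0 .2 0 0 0;0 0 .4 0 0 0;0 0 .6 0 0 0;0 0 .6 0 0 0'
```

```text
time_s: 11.3
tcp_pos: [538.3, -107.0, 115.8]
tcp_rot: [-3.141, 0.0, 1.417]
contact_force: [-0.5, 1.2, -1.2]
opening: 20.0
gripper_force: 15.0
time_s: 11.7
tcp_pos: [538.3, -106.9, 109.9]
tcp_rot: [-3.141, 0.0, 1.417]
contact_force: [-0.3, 1.7, -1.0]
opening: 20.4
gripper_force: 15.0
```

```bash
python3 -m handwheel '0 0 .2 0 0 0;0 0 .4 0 0 0;0 0 .6 0 0 0;0 0 .6 0 0 0' - 25
python3 -m handwheel '0 0 .2 0 0 0;0 0 .4 0 0 0;0 0 .4 0 0 0' 
```

```text
time_s: 12.1
tcp_pos: [538.3, -106.9, 103.9]
tcp_rot: [-3.141, 0.0, 1.417]
contact_force: [-0.3, 0.5, -0.3]
opening: 20.2
gripper_force: 25.0
time_s: 12.4
tcp_pos: [537.7, -107.0, 99.5]
tcp_rot: [-3.14, 0.0, 1.417]
contact_force: [-2.3, 0.3, -2.3]
opening: 20.3
gripper_force: 25.0
```

```bash
python3 -m handwheel '0 0 .2 0 0 0;0 0 .4 0 0 0;0 0 .5 0 0 0;0 0 .5 0 0 0'
python3 -m handwheel '0 0 .1 0 0 0;0 0 .2 0 0 0;0 0 .25 0 0 0;0 0 .25 0 0 0' 
```

```text
time_s: 12.8
tcp_pos: [538.0, -107.0, 94.9]
tcp_rot: [-3.141, 0.0, 1.417]
contact_force: [-3.2, 0.9, -1.0]
opening: 20.1
gripper_force: 25.0
time_s: 13.2
tcp_pos: [538.3, -106.9, 92.6]
tcp_rot: [-3.141, 0.0, 1.417]
contact_force: [-3.6, 0.7, 0.7]
opening: 20.0
gripper_force: 25.0
```

```bash
python3 -m handwheel '0 0 .05 0 0 0;0 0 .1 0 0 0;0 0 .1 0 0 0;0 0 .1 0 0 0'
python3 -m handwheel '0 0 .05 0 0 0;0 0 .1 0 0 0;0 0 .1 0 0 0' 
```

```text
time_s: 13.6
tcp_pos: [538.4, -106.9, 92.2]
tcp_rot: [-3.141, -0.0, 1.417]
contact_force: [-4.4, 1.1, 4.0]
opening: 20.2
gripper_force: 25.0
time_s: 13.9
tcp_pos: [538.4, -106.9, 92.1]
tcp_rot: [-3.141, -0.001, 1.417]
contact_force: [-7.4, 2.3, 10.6]
opening: 20.2
gripper_force: 25.0
```

The force is rising at the expected home height, so the flange is seating. One more slight press, then release and look.

```bash
python3 -m handwheel '0 0 .06 0 0 0;0 0 .1 0 0 0;0 0 .1 0 0 0'
python3 -m handwheel '0 0 -.1 0 0 0;0 0 -.15 0 0 0;0 0 -.15 0 0 0;0 0 -.15 0 0 0;0 0 -.15 0 0 0' 0 15
python3 -m handwheel '0 0 -1 0 0 0;0 0 -3 0 0 0;0 0 -6 0 0 0;-4 0 -8 0 0 0;-9 0 -8 0 0 0;-14 0 -8 0 0 0;-14 0 -8 0 0 0'
python3 - <<'E'
from h import *
for n in('scene','top'):
    im,d=robot.camera(n); cv2.imwrite(f'pics/{n}6.png',im)
im=cv2.imread('pics/top6.png');P=None
hsv=cv2.cvtColor(im,cv2.COLOR_BGR2HSV); sub=np.zeros(im.shape[:2],bool); sub[185:215,355:390]=1
red=sub&((hsv[...,0]<6)|(hsv[...,0]>174))&(hsv[...,1]>150); v,u=np.nonzero(red); print(len(u),np.median(d[red]) if len(u) else 0, ray('top',u.mean(),v.mean(),115), (cloud('top',d)[red])[:,2].round(1))
a=im[170:230,330:410]; b=cv2.imread('pics/scene6.png')[140:230,330:450]
cv2.imwrite('pics/c7.png',np.hstack([cv2.resize(a,(400,300),interpolation=cv2.INTER_CUBIC),cv2.resize(b,(400,300),interpolation=cv2.INTER_CUBIC)]))
E
```

```text
time_s: 14.2
tcp_pos: [538.4, -106.9, 92.0]
tcp_rot: [-3.141, -0.001, 1.417]
contact_force: [-10.0, 2.0, 16.2]
opening: 20.4
gripper_force: 25.0
time_s: 14.7
tcp_pos: [538.7, -107.0, 91.2]
tcp_rot: [3.141, 0.0, 1.417]
contact_force: [-0.4, -0.8, 0.3]
opening: 42.6
gripper_force: 0.0
time_s: 15.4
tcp_pos: [514.0, -254.7, 172.9]
tcp_rot: [3.14, 0.005, 1.405]
contact_force: [-0.1, -0.3, 0.3]
opening: 43.7
gripper_force: 0.0
45 1120.5103 [ 538.26441837 -108.34292795  115.        ] [119.2 116.5 119.  122.4 115.1 116.9 117.2 122.1 120.2 120.3 118.1 117.6
 117.4 121.4  83.3 116.5 116.9 117.8 122.4 119.5 116.3 118.  108.6 119.8
 119.  115.2 117.7 118.6 120.2  84.7 105.6 117.7 121.5 116.4 120.5 117.9
 117.2 108.4 116.  113.8 118.5 116.7 101.6 102.6  99.3]
```

View pics/c7.png

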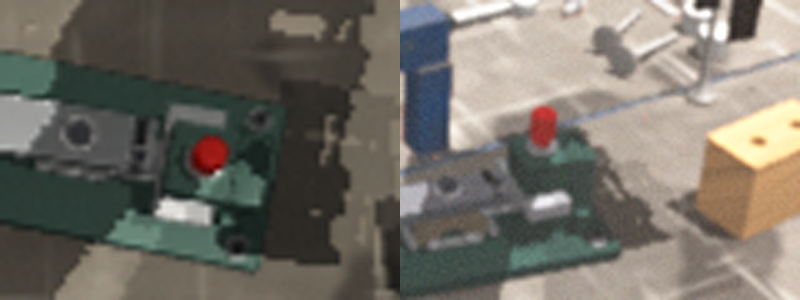

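The flange sits flat on the knuckle (top crop (209,155)) and the knob's top is at about 119 mm, as expected for home. The cap and the valve are where they were. Handing in.

```bash
python3 -m handwheel '0 0 0 0 0 0;0 0 0 0 0 0;0 0 0 0 0 0;0 0 0 0 0 0'; python3 -c "
from cell import robot; print(robot.hand_in())"
```

```text
time_s: 15.9
tcp_pos: [517.3, -244.3, 171.3]
tcp_rot: [3.142, -0.0, 1.418]
contact_force: [-0.6, 0.2, 0.3]
opening: 43.5
gripper_force: 0.0
the job is handed in; nothing more can be done
None
```

The leaf is shut over the cap and locked: the pin is fully home with its flange flat on the upper knuckle, pressed with at most about 19 N measured, and the job was handed in at about 16 s; no verdict came back.

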